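Slide the cap tray home into the corner stop

TASK

Push the white tray of black caps that stands in the middle of the worktop, among the bottles (not the one far to the right), across the worktop into the blue corner stop, until it sits flush against both bars: a long side against the back bar and a short end against the left bar. Only push it with the fingers, keeping it flat on the worktop (never lift or tip it), leave the two bottles and the beaker round it standing where they are, and finish with the hand clear of the tray.

Things in the scene. Friction and masses are not known exactly. Their poses are not given: they have to be found in the camera images.
- tray: white open tray full of black caps, loose, mid-worktop, 100 mm along its x, 150 mm along its y, 30 mm high, 2 mm walls, about 0.2 kg; slides under 1 to 2 N. Origin at the centre of its underside, z up; at the start its x points roughly away from the robot. When home, its +x long side touches the back bar and its +y short end the left bar.
- corner_stop: fixed L of two blue bars, 16 mm thick, 22 mm high (+3 mm screw heads). Origin at its inner corner on the worktop, z up. Back bar: inner face x = 0, y -150 to +16 mm, bar on the +x side. Left bar: inner face y = 0, x -100 to 0 mm, bar on the +y side. Open toward -x (the robot) and -y (right). Tray home: its centre at x -50, y -75 mm here, axes parallel.
- amber_bottle: capped amber glass bottle with black cap, 33 mm diameter, 68 mm high, standing to the left in front of the corner stop; origin at the centre of its foot. Leave alone.
- open_bottle: amber glass bottle without a cap, 33 mm diameter, 62 mm high, standing behind the tray, to the right of the back bar; origin at the centre of its foot. Leave alone.
- beaker: clear glass beaker, 52 mm diameter, 66 mm high, standing to the right of the tray; origin at the centre of its foot. Leave alone.

How it is judged:
By the outcome, as a careful person would: the job done as asked, in the order asked, and still so for the second after the job is handed in, with the robot touching nothing.
It also fails if it takes over 72 s, if anything falls off the work surface, if the arm or the gripper's body presses on something with over 40 N, if the wrist force passes 120 N, or if a joint passes its speed limit or range.

ROBOT

A 6-joint arm with a two-finger parallel gripper is mounted at the origin on a cart in front of the work surface, level with it; the furniture and walls round the work are solid. World frame = base frame: x ahead of the robot, y to its left, z up, the work surface at z = 0. Lengths are in mm, angles in rad, forces in N, time in s.
With the tool pointing down it reaches from about 350 to 775 mm from the base axis. Payload 7.3 kg.
Tool frame: the origin (TCP) lies at the very end of the fingers, on their centre line; the grasp point (between the pads) lies 19 mm behind it (bot.grip_point_offset is the distance from the TCP to the grasp point, in mm); z points along the fingers, y is the line along which they close (so a half turn about z gives the same grasp; the last joint's range is limited). The gripper opens to 92 mm and grips with 3 to 60 N. Pads are 19 mm wide; open, the fingers measure 130 mm over their backs; the gripper's body (75 mm by 190 mm) begins 47 mm behind the grasp point.
Start: joints at [-1.474, 0.342, 1.524, -0, 1.275, -0.146], TCP at [126.243, -509.615, 226.741] pointing down, gripper open.
Joint ranges: [-2.53, 2.53], [-0.77, 2.02], [0.04, 2.7], [-1, 4.14], [0.28, 2.66], [-3.11, 3.11]. Speed limits (rad/s): [2.57, 2.57, 3.14, 3.14, 3.14, 3.14].

INTERFACE

Orientations are given as [roll, pitch, yaw] about the fixed x, y, z axes, in that order (R = Rz(yaw) Ry(pitch) Rx(roll)).
In Python, from plant import bot gives the robot as it stands. The module is installed in compiled form; this text tells all that it offers.
- The arm moves only by the shell command python3 -m jog 'ROWS' [OPENING]. ROWS is JSON, a list of rows, each a list of 6 numbers: the shift along the tool's x, y, z in mm, then the turn, a rotation vector about the tool's x, y, z in rad. In form: [[dx, dy, dz, rx, ry, rz], ...]. A call has 1 to 12 rows; each row shifts and turns the commanded pose from where the row before left it, along the tool's axes as they then stand; what a row does not reach is not made up. A row lasts 1/10 s, in which the tool goes at most 50 mm and 8.59 degrees, less where a joint would pass 70% of its speed; a pose out of reach is approached as far as the arm can. A call with a gripper value outside its range is refused whole. OPENING is the opening in per cent of the stroke, from 0 (shut) to 100 (fully open), set as the call begins (- or left out, the last holds). The fingers move at their own pace and stop on an object; the grip force is fixed at half the most. Time passes only in rows, so rows that do not move let the fingers close. It gives the time, the measured TCP pose, the force, the opening and the grip force at its end, in the units of the state.
- bot.get_obs(): the state, without advancing time (a new reading comes with each control period).
- bot.capture(name): name is "side" or "top" or "wrist"; returns the picture (400x640x3 uint8, red, green, blue); there is no depth.
- bot.camera_model(name): a dict with "fx", "fy", "cx", "cy" (pixels), "dist_coeffs" ([k1, k2, p1, p2, k3] as OpenCV has them; the pictures are not rectified), "position" and "orientation" of the camera in the world; the wrist camera has in their place "T_tool_cam" (4x4, takes a point from camera to tool coordinates, whose origin is the TCP and whose axes are the flange's). Camera axes: x right, y down, z forward; pixel columns grow to the right and rows downward; lengths in mm; the calibration is good to about 2 mm. A picture is of the moment at which its call begins: read the wrist's pose just before it. camera_model takes no time and is no camera call.
- bot.close_job(): hands the job in; it is judged then, once.
Trained networks look in the newest picture that a camera, given by its name, has taken for a name from the list of things; names that differ only in an ending like _2 or _b are one class to them, and where a whole thing is asked for, a point or a joint stands for the part that bears it (a point fixed in the world has none). Each returns a list of dicts, best first, with "p" (0 to 1); they miss things now and then, are a little off and sometimes report something else, mostly with a low value. They report only what shows in the picture. A call takes as long as a camera call.
- bot.outline_of(target, camera): "mask" (400x640 bool, what is visible of it) and "pixel" ([column, row] in pixels, amid what is visible of it).
The state is a dict: "time": time; "joint_positions": joint angles; "dq": joint speeds; "tau": joint torques, N m; "tool_pos": TCP position; "tcp_rot": TCP orientation; "contact_force": force on the tool from outside, world axes, zero at the start; "moment": the same for the moment, N m; "grip_width": finger opening in mm; "finger_force": force on a finger pad.
Only numpy, scipy, OpenCV 4.12 (cv2) and the standard library are available. Lean on these libraries where they do the work, as an engineer would, in place of code of your own. Each camera call takes 0.05 s, during which the arm holds its last target. There are 200 camera calls.

## Working session

There is one attempt and no reset: what is moved stays moved. The work goes in short steps, Python scripts to look and compute and a shell command to move; the robot and the scene stay as the last step left them, time stands still between calls to the robot, and variables do not carry over. Pictures are saved under pics/ and viewed, at most 10 in all, crops included, and the job is handed in when it is done.

```bash
mkdir -p pics; cat > h.py <<'E'
import numpy as np, cv2
from scipy.spatial.transform import Rotation as R
from plant import bot
def cam(n):
    m=bot.camera_model(n)
    K=np.array([[m['fx'],0,m['cx']],[0,m['fy'],m['cy']],[0,0,1.]]);d=np.array(m['dist_coeffs'],float)
    if 'T_tool_cam' in m:
        o=bot.get_obs();T=np.eye(4);T[:3,:3]=rot(o['tcp_rot']);T[:3,3]=o['tool_pos']
        T=T@np.array(m['T_tool_cam']);return K,d,T[:3,:3],T[:3,3]
    return K,d,rot(m['orientation']),np.array(m['position'],float)
def rot(a):
    a=np.array(a,float)
    return a if a.shape==(3,3) else R.from_euler('xyz',a).as_matrix()
def toworld(c,px,z):
    K,d,Rm,t=c
    u=cv2.undistortPoints(np.array(px,float).reshape(-1,1,2),K,d).reshape(-1,2)
    r=np.c_[u,np.ones(len(u))]@Rm.T
    return t+r*((z-t[2])/r[:,2])[:,None]
def topix(c,P):
    K,d,Rm,t=c
    return cv2.projectPoints((np.array(P,float).reshape(-1,3)-t)@Rm,np.zeros(3),np.zeros(3),K,d)[0].reshape(-1,2)
def snap(n,f):
    im=bot.capture(n);cv2.imwrite('pics/'+f,im[:,:,::-1]);return im
E
python3 - <<'E'
from h import *
o=bot.get_obs();print(o)
for n in ('top','side'):
    print(bot.camera_model(n))
    snap(n,n+'0.png');c=cam(n)
    for t in ('tray','corner_stop','amber_bottle','open_bottle','beaker'):
        for r in bot.outline_of(t,n)[:3]:
            m=r['mask'];q=cv2.minAreaRect(np.argwhere(m)[:,::-1].astype(np.float32))
            print(n,t,round(r['p'],2),np.round(r['pixel']),m.sum(),toworld(c,r['pixel'],0).round(),np.round(cv2.boxPoints(q)).tolist())
E
```

```text
{'time': 0.0, 'joint_positions': array([-1.47401582e+00,  3.42721159e-01,  1.52504409e+00, -1.59721504e-05,
        1.27538652e+00, -1.46014494e-01]), 'dq': array([ 2.81838308e-04,  7.21346127e-04,  2.49527007e-04,  3.63448101e-05,
       -3.55479358e-04,  1.19656429e-03]), 'tau': array([ 2.16293702e-03, -4.31240094e+01, -2.44220173e+01,  7.19896797e-02,
        5.60198107e-02, -1.26323630e-04]), 'tool_pos': array([ 126.18741691, -509.17964686,  226.03632596]), 'tcp_rot': array([-3.14004791e+00, -2.11734183e-04,  2.42799501e-01]), 'contact_force': array([ 0.31323815, -0.12732283,  0.68868896]), 'moment': array([-0.00683129,  0.02064167, -0.00279608]), 'finger_force': 0.0, 'grip_width': 92.00159398768933}
{'fx': 421.00963047389064, 'fy': 421.00963047389064, 'cx': 312.1434561576333, 'cy': 191.2180495726087, 'dist_coeffs': array([-0.05227493,  0.        ,  0.        ,  0.        ,  0.        ]), 'position': array([ 387.66918173,  111.34688321, 1204.20490711]), 'orientation': array([-2.98539156,  0.0251191 , -1.5919078 ])}
top tray 0.95 [340. 218.] 1941 [[499.  58.   0.]] [[308.0, 229.0]
[... 635 characters left out ...]
'dist_coeffs': array([-0.07639911,  0.        ,  0.        ,  0.        ,  0.        ]), 'position': array([579.48113249, 840.03024841, 722.82763884]), 'orientation': array([-2.31185598, -0.00433704, -3.12566585])}
side tray 0.85 [354. 196.] 2176 [[487.  51.   0.]] [[322.0, 215.0], [339.0, 163.0], [382.0, 178.0], [365.0, 229.0]]
side corner_stop 0.65 [296. 135.] 505 [[ 643. -208.    0.]] [[286.0, 120.0], [304.0, 119.0], [305.0, 150.0], [287.0, 151.0]]
side amber_bottle 0.58 [374. 306.] 475 [[465. 363.   0.]] [[367.0, 319.0], [374.0, 288.0], [392.0, 293.0], [384.0, 324.0]]
side open_bottle 0.59 [279. 184.] 286 [[674.   9.   0.]] [[272.0, 173.0], [286.0, 173.0], [286.0, 196.0], [272.0, 196.0]]
```

View pics/top0.png

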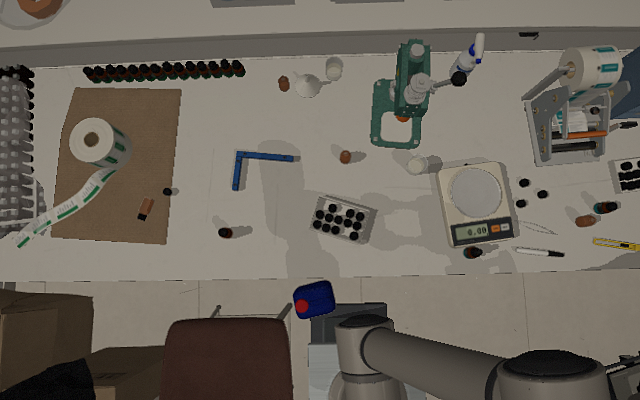

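View pics/side0.png

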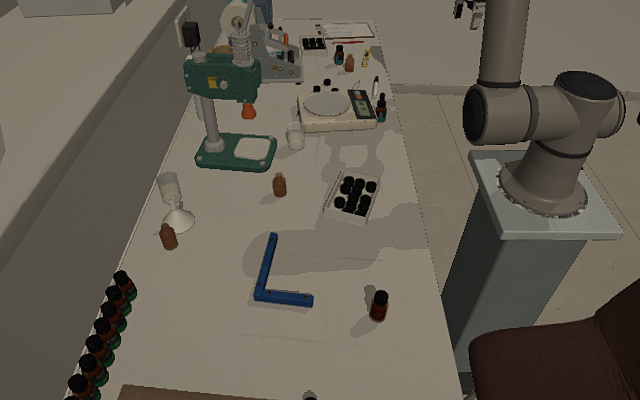

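The top picture shows the blue L with its corner near (240,156), the tray at (340,218) turned about 17°, the amber bottle at (225,232), the open bottle at (345,157) and the beaker at (418,164). I'll fit the poses next.

```bash
cat > fit.py <<'E'
from h import *
from scipy.optimize import minimize
def box(x0,x1,y0,y1,z1): return np.array([[x,y,z] for x in(x0,x1) for y in(y0,y1) for z in(0,z1)],float)
TRAY=[box(-50,50,-75,75,30)]
STOP=[box(0,16,-150,16,22),box(-100,0,0,16,22)]
S=4
def render(c,parts,p):
    im=np.zeros((400*S,640*S),np.uint8);ca,sa=np.cos(p[2]),np.sin(p[2])
    for b in parts:
        w=b@np.array([[ca,sa,0],[-sa,ca,0],[0,0,1]])+[p[0],p[1],0]
        h=cv2.convexHull(((topix(c,w)+.5)*S).astype(np.float32));cv2.fillConvexPoly(im,h.round().astype(np.int32),255)
    return cv2.resize(im,(640,400),interpolation=cv2.INTER_AREA)/255.
def fit(views,parts,p0):
    def cost(p): return sum(np.abs(render(c,parts,p)-m).sum()/m.sum() for c,m in views)
    s=np.array([[0,0,0],[15,0,0],[0,15,0],[0,0,.12]])
    for k in(1,.3):
        r=minimize(cost,p0,method='Nelder-Mead',options=dict(initial_simplex=p0+s*k,xatol=.02,fatol=1e-5));p0=r.x
    return p0,r.fun
def blue(im):
    h=cv2.cvtColor(im,cv2.COLOR_RGB2HSV);m=cv2.inRange(h,(100,120,50),(125,255,255))
    return m
E
python3 - <<'E'
from fit import *
V={'t':[], 's':[]};b=[]
for n in('top','side'):
    im=bot.capture(n);c=cam(n);V['t'].append((c,bot.outline_of('tray',n)[0]['mask'].astype(float)))
    m=blue(im)
    k,l,st,ce=cv2.connectedComponentsWithStats(m)
    pt=topix(c,[[675,300,22]])[0]
    j=min((i for i in range(1,k) if st[i,4]>150),key=lambda i:np.hypot(*(ce[i]-pt)))
    V['s'].append((c,(l==j).astype(float)));print(n,st[j])
for k,parts,p0 in(('t',TRAY,[495,55,-.3]),('s',STOP,[680,340,0.])):
    for v in(V[k],V[k][:1],V[k][1:]):
        p,f=fit(v,parts,np.array(p0));print(k,p.round(3),round(f,3))
# bottles: top picture mask centre at half height
for t,hh in(('amber_bottle',68),('open_bottle',62),('beaker',66)):
    for n in('top','side'):
        r=bot.outline_of(t,n)
        if r:
            ang=np.linspace(0,6.28,24,0);rad=26 if t=='beaker' else 16.5
            P=[np.vstack([np.c_[rad*np.cos(ang),rad*np.sin(ang),0*ang+z] for z in(0,hh)])]
            c=cam(n);m=r[0]['mask'].astype(float);g=toworld(c,r[0]['pixel'],hh/2)[0]
            p,f=fit([(c,m)],P,np.array([g[0],g[1],0]));print(t,n,p[:2].round(1),round(f,2))
E
```

```text
top [232 151  61  39 439]
side [ 254  233   59   74 1006]
t [ 4.92809e+02  6.46550e+01 -3.10000e-01] 0.075
t [ 4.92891e+02  6.36940e+01 -3.17000e-01] 0.031
t [ 4.92597e+02  6.57090e+01 -3.08000e-01] 0.035
s [ 6.82582e+02  3.43139e+02 -1.06000e-01] 0.903
s [ 6.86135e+02  3.42924e+02 -1.25000e-01] 0.502
s [ 6.81363e+02  3.43160e+02 -8.20000e-02] 0.387
amber_bottle top [462.3 379. ] 0.41
amber_bottle side [462.4 388.9] 0.16
open_bottle top [667.8  42.2] 0.48
open_bottle side [672.2  41.7] 0.36
beaker top [ 641. -157.] 0.15
beaker side [ 639.6 -161.3] 0.05
```

```bash
python3 - <<'E'
from fit import *
import numpy as np
a=[];vs=[]
for n in('top','side'):
    im=bot.capture(n);c=cam(n)
    f=im.astype(int);m=((f[:,:,2]-f[:,:,0]>25)).astype(np.uint8)
    k,l,st,ce=cv2.connectedComponentsWithStats(m)
    pt=topix(c,[[675,300,22]])[0]
    j=min((i for i in range(1,k) if st[i,4]>150),key=lambda i:np.hypot(*(ce[i]-pt)))
    mm=(l==j).astype(float);vs.append((c,mm));p,e=fit([(c,mm)],STOP,np.array([682,343,-.03]));print(n,p,e,mm.sum())
    r=render(c,STOP,p)
    x,y=int(pt[0]),int(pt[1]);s=(slice(y-45,y+55),slice(x-60,x+60))
    v=im[s].copy();o=v.copy();o[r[s]>.5,0]=255;q=np.repeat((mm[s]*255).astype(np.uint8)[...,None],3,2)
    a.append(cv2.resize(np.hstack([v,o]),None,fx=3,fy=3,interpolation=0))
print(fit(vs,STOP,np.array([682,343,-.03])))
cv2.imwrite('pics/dbg.png',np.vstack(a)[:,:,::-1])
E
```

```text
top [ 6.84691375e+02  3.42957787e+02 -1.13787975e-01] 0.38169934640522873 477.0
side [ 6.83125410e+02  3.42743921e+02 -1.15957925e-01] 0.2836902502936658 1085.0
(array([ 6.83315896e+02,  3.43880709e+02, -1.14193955e-01]), np.float64(0.6827223852278452))
```

View pics/dbg.png

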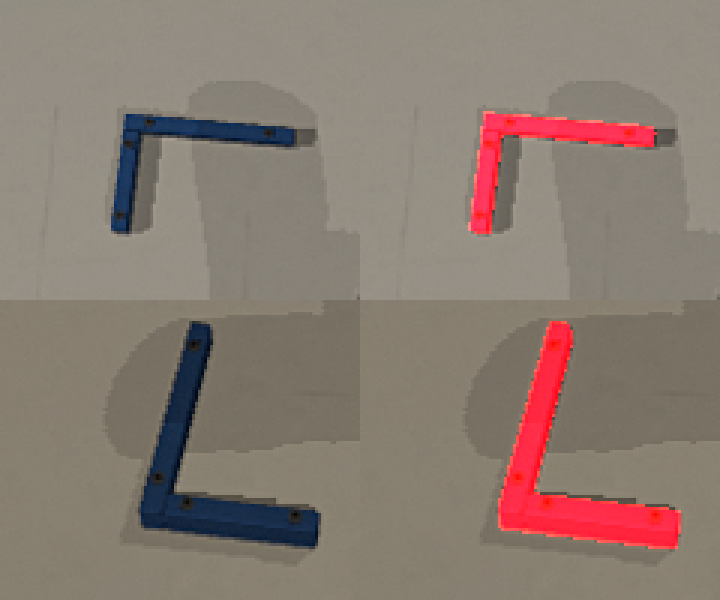

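The fitted poses are:
- **Stop:** (683,343), yaw -0.114
- **Tray:** (493,65), yaw -0.31
- **Home:** about (625,275)

I'll first push the short end with two fingers along the tray's own +y. Then I'll push the long side, and finish on the end again.

```bash
python3 -m jog '[[37,-32,0,0,0,0],[37,-32,0,0,0,0],[37,-32,0,0,0,0],[37,-32,0,0,0,0],[37,-32,0,0,0,0],[37,-32,0,0,0,0],[37,-32,0,0,0,0],[37,-32,0,0,0,0],[37,-32,0,0,0,0],[37,-32,0,0,0,0],[37,-32,0,0,0,0],[37,-32,0,0,0,0]]' 54
python3 -m jog '[[0,0,15,0,0,-0.127],[0,0,15,0,0,-0.127],[0,0,15,0,0,-0.127],[0,0,15,0,0,-0.127],[0,0,15,0,0,-0.127],[0,0,15,0,0,-0.127],[0,0,15,0,0,-0.127],[0,0,15,0,0,-0.127],[0,0,0,0,0,0],[0,0,0,0,0,0]]'
```

```text
time: 2.4
tool_pos: [465.8, -28.2, 227.0]
tcp_rot: [3.141, -0.001, 0.243]
contact_force: [0.9, -0.7, 0.3]
grip_width: 49.7
finger_force: 0.0
time: 3.4
tool_pos: [465.0, -30.2, 107.0]
tcp_rot: [-3.142, 0.0, 1.255]
contact_force: [-0.6, 0.7, -0.2]
grip_width: 49.9
finger_force: 0.0
```

```bash
python3 -m jog '[[-3,0,25,0,0,0],[0,0,25,0,0,0],[0,0,25,0,0,0],[0,0,14,0,0,0],[0,0,6,0,0,0],[0,0,0,0,0,0]]'
python3 -m jog '[[6,0,0,0,0,0],[6,0,0,0,0,0],[6,0,0,0,0,0],[6,0,0,0,0,0],[6,0,0,0,0,0],[6,0,0,0,0,0],[6,0,0,0,0,0],[6,0,0,0,0,0],[6,0,0,0,0,0],[6,0,0,0,0,0],[6,0,0,0,0,0],[0,0,0,0,0,0]]'
python3 - <<'E'
from fit import *
vs=[]
for n in('top','side'):
    snap(n,n+'1.png');r=bot.outline_of('tray',n);c=cam(n)
    if r:
        print(n,r[0]['p'],r[0]['mask'].sum(),r[0]['pixel']);m=r[0]['mask'].astype(float)
        print(fit([(c,m)],TRAY,np.array([508,110,-.31])))
E
```

```text
time: 4.0
tool_pos: [464.2, -33.1, 11.9]
tcp_rot: [3.142, 0.0, 1.257]
contact_force: [0.6, -1.1, -0.2]
grip_width: 49.4
finger_force: 0.0
time: 5.2
tool_pos: [484.5, 30.6, 11.6]
tcp_rot: [3.141, -0.0, 1.259]
contact_force: [-0.1, -0.2, 0.2]
grip_width: 49.4
finger_force: 0.0
top 0.88 1229 [315.4, 214.7]
(array([ 5.07121094e+02,  1.17688802e+02, -3.20156250e-01]), np.float64(0.5917069512915012))
side 0.65 2443 [348.0, 211.6]
(array([ 5.06512213e+02,  1.13786009e+02, -3.06746486e-01]), np.float64(0.02707375213695794))
```

The side fit shows the tray following straight, at (507,114) with yaw -0.307. I'll keep pushing.

```bash
python3 -m jog '[[8,0,0,0,0,0],[13,0,0,0,0,0],[13,0,0,0,0,0],[13,0,0,0,0,0],[13,0,0,0,0,0],[13,0,0,0,0,0],[13,0,0,0,0,0],[13,0,0,0,0,0],[13,0,0,0,0,0],[13,0,0,0,0,0],[10,0,0,0,0,0],[6,0,0,0,0,0]]'
python3 -m jog '[[0,0,0,0,0,0],[-10,0,0,0,0,0],[-20,0,0,0,0,0],[0,0,-40,0,0,0],[0,0,-40,0,0,0],[0,0,0,0,0,0]]'
python3 - <<'E'
from fit import *
vs=[]
for n in('top','side'):
    snap(n,n+'2.png');r=bot.outline_of('tray',n);c=cam(n)
    if r:
        print(n,r[0]['p'],r[0]['mask'].sum(),r[0]['pixel']);m=r[0]['mask'].astype(float)
        print(fit([(c,m)],TRAY,np.array([550,250,-.31])))
E
```

```text
time: 6.6
tool_pos: [527.8, 165.0, 11.6]
tcp_rot: [3.141, 0.0, 1.259]
contact_force: [-0.6, -1.1, 1.1]
grip_width: 49.6
finger_force: 0.5
time: 7.2
tool_pos: [521.2, 134.6, 96.6]
tcp_rot: [3.133, -0.004, 1.258]
contact_force: [0.3, -0.8, -0.1]
grip_width: 49.5
finger_force: 0.0
top 0.8 1004 [263.3, 200.1]
(array([ 5.50196927e+02,  2.53334769e+02, -3.29389186e-01]), np.float64(0.9312866182329506))
side 0.66 3246 [330.6, 258.4]
(array([ 5.50240548e+02,  2.50577991e+02, -3.02282796e-01]), np.float64(0.018415425319850676))
```

```bash
python3 -m jog '[[21.5,-18,0,0,0,0],[21.5,-18,0,0,0,0],[21.5,-18,0,0,0,0],[21.5,-18,0,0,0,0],[21.5,-18,0,0,0,0],[0,0,0,0,0,0.137],[0,0,0,0,0,0.137],[0,0,0,0,0,0.137],[0,0,0,0,0,0.137],[0,0,0,0,0,0.137]]' 100
python3 -m jog '[[0,0,0,0,0,0.137],[0,0,0,0,0,0.137],[0,0,0,0,0,0.137],[0,0,0,0,0,0.137],[0,0,0,0,0,0.137],[0,0,0,0,0,0],[0,0,0,0,0,0]]'
```

```text
time: 8.4
tool_pos: [464.6, 264.8, 89.9]
tcp_rot: [-3.141, 0.004, 0.568]
contact_force: [0.2, -0.3, -0.1]
grip_width: 92.1
finger_force: 0.0
time: 9.1
tool_pos: [465.0, 265.0, 90.6]
tcp_rot: [3.14, 0.002, -0.108]
contact_force: [-0.3, -0.3, 0.6]
grip_width: 92.0
finger_force: 0.0
```

```bash
python3 -m jog '[[0,0,25,0,0,0],[0,0,25,0,0,0],[0,0,18,0,0,0],[0,0,10,0,0,-0.006],[0,0,0,0,0,0]]'
python3 -m jog '[[6,0,0,0,0,0],[6,0,0,0,0,0],[6,0,0,0,0,0],[6,0,0,0,0,0],[6,0,0,0,0,0],[6,0,0,0,0,0],[6,0,0,0,0,0],[6,0,0,0,0,0],[6,0,0,0,0,0],[6,0,0,0,0,0],[6,0,0,0,0,0],[0,0,0,0,0,0]]'
python3 - <<'E'
from fit import *
for n in('top','side'):
    snap(n,n+'3.png');r=bot.outline_of('tray',n);c=cam(n)
    if r:
        print(n,r[0]['p'],r[0]['mask'].sum(),r[0]['pixel']);m=r[0]['mask'].astype(float)
        print(fit([(c,m)],TRAY,np.array([590,260,-.12])))
E
```

```text
time: 9.6
tool_pos: [464.7, 264.9, 12.3]
tcp_rot: [3.14, 0.003, -0.103]
contact_force: [0.1, -0.0, -0.8]
grip_width: 91.8
finger_force: 0.0
time: 10.8
tool_pos: [532.4, 258.3, 13.7]
tcp_rot: [-3.141, -0.001, -0.106]
contact_force: [-1.1, 0.1, 0.0]
grip_width: 91.9
finger_force: 0.0
top 0.65 347 [289.8, 178.1]
(array([6.13495370e+02, 2.43402778e+02, 7.90740741e-02]), np.float64(4.548985703791603))
side 0.85 2587 [302.5, 262.8]
(array([ 5.98538615e+02,  2.53850797e+02, -5.31878058e-02]), np.float64(0.2491643739057277))
```

View pics/side3.png

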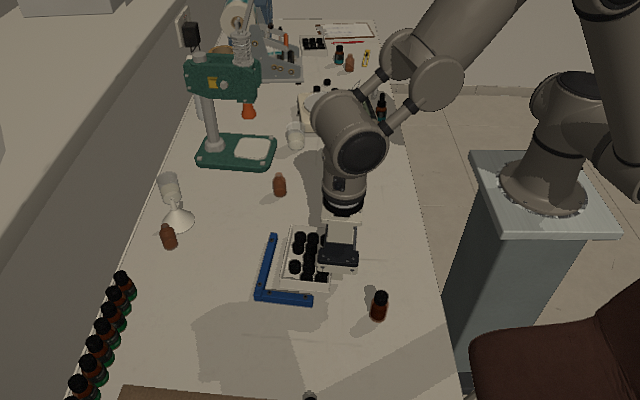

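The tray is now aligned with the L, with about 30 mm left to the back bar and 26 mm to the left bar. I'll push on to the back bar, gently.

```bash
python3 -m jog '[[4,0,0,0,0,0.008],[5,0,0,0,0,0],[5,0,0,0,0,0],[5,0,0,0,0,0],[4,0,0,0,0,0],[2,0,0,0,0,0],[1,0,0,0,0,0],[0,0,0,0,0,0]]'
python3 -m jog '[[1,0,0,0,0,0],[1,0,0,0,0,0],[0,0,0,0,0,0]]'
python3 -m jog '[[1,0,0,0,0,0],[1,0,0,0,0,0],[0,0,0,0,0,0]]'
```

```text
time: 11.8
tool_pos: [557.3, 255.5, 13.7]
tcp_rot: [3.142, -0.0, -0.113]
contact_force: [0.2, 0.5, -0.5]
grip_width: 91.6
finger_force: 0.0
time: 12.1
tool_pos: [559.2, 255.3, 13.7]
tcp_rot: [3.142, -0.0, -0.113]
contact_force: [-0.2, -0.3, -0.7]
grip_width: 92.0
finger_force: 0.1
time: 12.4
tool_pos: [560.1, 255.2, 13.6]
tcp_rot: [3.141, 0.002, -0.113]
contact_force: [-5.0, -0.2, 4.2]
grip_width: 92.0
finger_force: 2.5
```

```bash
python3 -m jog '[[1,0,0,0,0,0],[0,0,0,0,0,0],[-5,0,0,0,0,0],[-12,0,0,0,0,0],[-13,0,0,0,0,0],[0,0,-28,0,0,0],[0,0,-28,0,0,0],[0,0,-28,0,0,0],[17,21,0,0,0,0],[17,21,0,0,0,0],[17,21,0,0,0,0],[17,21,0,0,0,0]]'
python3 -m jog '[[17,21,0,0,0,0],[0,0,0,0,0,-0.143],[0,0,0,0,0,-0.143],[0,0,0,0,0,-0.143],[0,0,0,0,0,-0.143],[0,0,0,0,0,-0.143],[0,0,0,0,0,-0.143],[0,0,0,0,0,-0.143],[0,0,0,0,0,-0.143],[0,0,0,0,0,-0.143],[0,0,0,0,0,-0.143],[0,0,0,0,0,-0.143]]' 45
python3 -m jog '[[0,0,0,0,0,0],[0,0,0,0,0,0]]'
python3 - <<'E'
from fit import *
for n in('top','side'):
    snap(n,n+'4.png');r=bot.outline_of('tray',n);c=cam(n)
    if r:
        m=r[0]['mask'].astype(float)
        print(n,r[0]['p'],fit([(c,m)],TRAY,np.array([620,250,-.12])))
E
```

```text
time: 13.6
tool_pos: [591.3, 166.2, 97.9]
tcp_rot: [3.142, -0.002, -0.113]
contact_force: [0.3, 0.7, -0.4]
grip_width: 91.3
finger_force: 0.0
time: 14.8
tool_pos: [605.3, 144.3, 97.7]
tcp_rot: [3.14, 0.0, 1.466]
contact_force: [0.9, 0.1, -0.2]
grip_width: 41.5
finger_force: 0.0
time: 15.0
tool_pos: [605.1, 144.4, 97.7]
tcp_rot: [3.141, 0.0, 1.456]
contact_force: [0.1, 0.2, 0.3]
grip_width: 41.4
finger_force: 0.0
top 0.93 (array([ 6.22008554e+02,  2.66913687e+02, -1.16028212e-01]), np.float64(0.8213990859501695))
side 0.76 (array([ 6.21799334e+02,  2.50916894e+02, -1.12711328e-01]), np.float64(0.0211312595213524))
```

```bash
python3 -m jog '[[0,0,25,0,0,0],[0,0,25,0,0,0],[0,0,20,0,0,0],[0,0,10,0,0,0],[0,0,5,0,0,0],[0,0,0,0,0,0]]'
python3 -m jog '[[4,0,0,0,0,0],[4,0,0,0,0,0],[4,0,0,0,0,0],[4,0,0,0,0,0],[4,0,0,0,0,0],[4,0,0,0,0,0],[4,0,0,0,0,0],[4,0,0,0,0,0],[4,0,0,0,0,0],[3,0,0,0,0,0],[2,0,0,0,0,0],[0,0,0,0,0,0]]'
python3 -m jog '[[1,0,0,0,0,0],[1,0,0,0,0,0],[0,0,0,0,0,0]]'
python3 -m jog '[[1,0,0,0,0,0],[1,0,0,0,0,0],[0,0,0,0,0,0]]'
```

```text
time: 15.8
tool_pos: [605.0, 144.4, 12.6]
tcp_rot: [-3.141, 0.0, 1.459]
contact_force: [0.4, 0.0, 0.2]
grip_width: 41.0
finger_force: 0.0
time: 17.0
tool_pos: [609.4, 185.6, 12.6]
tcp_rot: [-3.142, -0.0, 1.46]
contact_force: [0.0, 1.0, -1.1]
grip_width: 41.3
finger_force: 0.0
time: 17.3
tool_pos: [609.6, 187.2, 12.6]
tcp_rot: [-3.141, 0.0, 1.46]
contact_force: [-0.1, -0.3, -0.7]
grip_width: 40.8
finger_force: 0.0
time: 17.6
tool_pos: [609.5, 187.6, 12.7]
tcp_rot: [-3.141, 0.003, 1.46]
contact_force: [-1.1, -6.6, 2.3]
grip_width: 41.3
finger_force: 3.6
```

Firm contact with the left bar. I'll press 1 mm more, back off, rise clear and check.

```bash
python3 -m jog '[[1,0,0,0,0,0],[0,0,0,0,0,0],[-4,0,0,0,0,0],[-12,0,0,0,0,0],[-14,0,0,0,0,0],[0,0,-30,0,0,0],[0,0,-40,0,0,0],[0,0,-40,0,0,0],[-40,0,-20,0,0,0],[-40,0,0,0,0,0],[-40,0,0,0,0,0],[0,0,0,0,0,0]]'
python3 - <<'E'
from fit import *
a=[]
for n in('top','side'):
    im=snap(n,n+'5.png');r=bot.outline_of('tray',n);c=cam(n);m=r[0]['mask'].astype(float)
    p,e=fit([(c,m)],TRAY,np.array([625,275,-.12]));print(n,p,e)
    q=topix(c,[625,285,20])[0].astype(int)
    a.append(cv2.resize(im[q[1]-40:q[1]+40,q[0]-52:q[0]+52],(780,600) if 0 else (390*2//2,300),interpolation=cv2.INTER_CUBIC))
cv2.imwrite('pics/c5.png',np.hstack(a)[:,:,::-1])
E
```

```text
time: 18.8
tool_pos: [592.8, 35.9, 143.0]
tcp_rot: [3.141, 0.001, 1.455]
contact_force: [-0.3, 0.5, 0.3]
grip_width: 41.4
finger_force: 0.0
top [ 6.24697362e+02  2.72914025e+02 -1.00217697e-01] 0.05486804451510335
side [ 6.22636516e+02  2.61780232e+02 -1.08742408e-01] 0.09155206286836934
```

View pics/c5.png

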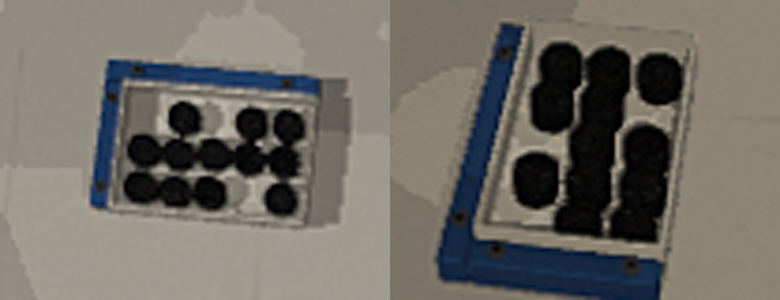

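It looks seated. The top picture leaves a hint of a gap at the right end of the back bar, so I'll look from the wrist camera on the way to a final seating push on the long side.

```bash
python3 -m jog '[[39.5,-17,0,0,0,0],[39.5,-17,0,0,0,0],[39.5,-17,0,0,0,0],[39.5,-17,0,0,0,0],[39.5,-17,0,0,0,0],[39.5,-17,0,0,0,0],[0,0,-15,0,0,0.143],[0,0,-15,0,0,0.143],[0,0,-15,0,0,0.143],[0,0,-15,0,0,0.143],[0,0,0,0,0,0.143],[0,0,0,0,0,0.143]]' 100
python3 -m jog '[[0,0,0,0,0,0.143],[0,0,0,0,0,0.143],[0,0,0,0,0,0.143],[0,0,0,0,0,0.143],[0,0,0,0,0,0.143],[0,0,0,0,0,0],[0,0,0,0,0,0]]'
python3 - <<'E'
from fit import *
c=cam('wrist');im=snap('wrist','w6.png');print(topix(c,[[683.3,343.5,22],[666,194,22],[584,355,22]]),c[3])
E
```

```text
time: 20.2
tool_pos: [517.8, 289.4, 203.1]
tcp_rot: [3.142, -0.001, 0.598]
contact_force: [-0.6, -0.5, -0.0]
grip_width: 91.8
finger_force: 0.0
time: 20.9
tool_pos: [517.8, 288.8, 202.5]
tcp_rot: [3.142, 0.0, -0.108]
contact_force: [0.2, 0.2, 0.7]
grip_width: 92.0
finger_force: 0.0
[[251.88589713  31.01673448]
 [397.20014962  32.15645778]
 [257.08957618 130.2535603 ]] [591.11393081 281.39800864 360.53325601]
```

View pics/w6.png

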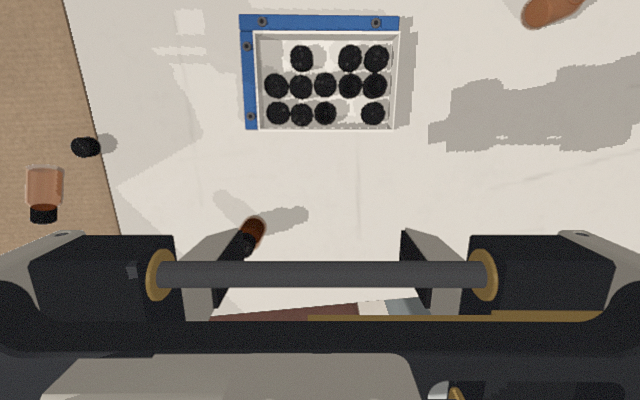

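The wrist view shows the tray in the corner along both bars: the back bar along row 30 and the left bar along column 256. One light seating push on the long side will confirm it.

```bash
python3 -m jog '[[0,8,40,0,0,0.006],[0,0,40,0,0,0],[0,0,40,0,0,0],[0,0,35,0,0,0],[0,0,22,0,0,0],[0,0,12,0,0,0],[0,0,0,0,0,0],[8,0,0,0,0,0],[8,0,0,0,0,0],[8,0,0,0,0,0],[8,0,0,0,0,0],[4,0,0,0,0,0]]'
python3 -m jog '[[3,0,0,0,0,0],[3,0,0,0,0,0],[1,0,0,0,0,0],[0,0,0,0,0,0]]'
python3 -m jog '[[1,0,0,0,0,0],[1,0,0,0,0,0],[0,0,0,0,0,0]]'
```

```text
time: 22.15
tool_pos: [554.5, 275.5, 14.2]
tcp_rot: [-3.141, -0.001, -0.12]
contact_force: [-0.8, 0.4, 0.6]
grip_width: 91.7
finger_force: 0.0
time: 22.55
tool_pos: [560.0, 274.9, 13.6]
tcp_rot: [3.141, 0.0, -0.119]
contact_force: [-0.6, 0.1, -0.7]
grip_width: 91.7
finger_force: 0.0
time: 22.85
tool_pos: [562.0, 274.7, 13.7]
tcp_rot: [3.142, 0.0, -0.119]
contact_force: [-0.1, -0.6, 0.5]
grip_width: 91.8
finger_force: 0.0
```

```bash
python3 -m jog '[[1,0,0,0,0,0],[0.5,0,0,0,0,0],[0,0,0,0,0,0]]'
python3 -m jog '[[1,0,0,0,0,0],[0,0,0,0,0,0]]'
```

```text
time: 23.15
tool_pos: [562.7, 274.6, 13.7]
tcp_rot: [3.141, 0.002, -0.119]
contact_force: [-4.1, 1.0, 3.5]
grip_width: 91.7
finger_force: 2.5
time: 23.35
tool_pos: [562.6, 274.6, 13.6]
tcp_rot: [3.141, 0.004, -0.119]
contact_force: [-7.6, 1.7, 4.9]
grip_width: 91.5
finger_force: 4.3
```

```bash
python3 -m jog '[[-4,0,0,0,0,0],[-14,0,0,0,0,0],[-20,0,0,0,0,0],[0,0,-30,0,0,0],[0,0,-40,0,0,0],[0,0,-40,0,0,0],[0,0,-40,0,0,0],[0,0,-35,0,0,0],[0,0,0,0,0,0],[0,0,0,0,0,0]]'
python3 - <<'E'
from fit import *
c=cam('wrist');im=snap('wrist','w7.png')
q=topix(c,[[625,275,25]])[0].astype(int);print(q)
a=im[max(q[1]-75,0):q[1]+75,q[0]-100:q[0]+100]
cv2.imwrite('pics/w7c.png',cv2.resize(a,(800,a.shape[0]*4),interpolation=cv2.INTER_CUBIC)[:,:,::-1])
for n in('top','side'):
    snap(n,n+'7.png');
    for t,g in(('amber_bottle',[462,386]),('open_bottle',[670,42]),('beaker',[640,-159])):
        r=bot.outline_of(t,n)
        if r: print(n,t,np.round(r[0]['pixel'],1))
E
```

```text
time: 24.35
tool_pos: [527.4, 278.8, 199.4]
tcp_rot: [-3.141, -0.003, -0.119]
contact_force: [-1.1, 0.7, -0.7]
grip_width: 91.9
finger_force: 0.0
[314  94]
top amber_bottle [226.8 236. ]
top open_bottle [344.5 154.8]
top beaker [416.6 163.8]
side amber_bottle [377.4 306.3]
side open_bottle [278.1 185.8]
side beaker [294.3 137.9]
```

View pics/w7c.png

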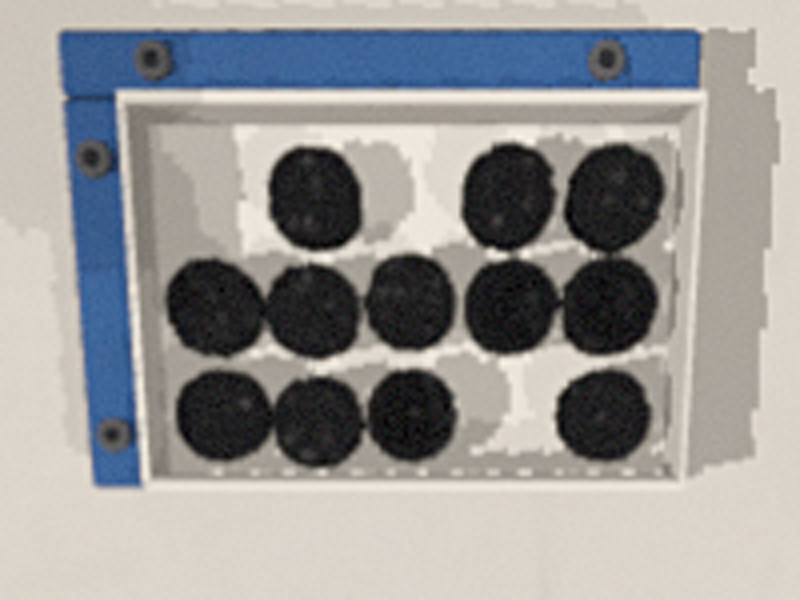

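The close-up shows the tray rim flush along the back bar (row about 90) and the left bar (column about 130), with no gap. The bottles and beaker stand where they were and the hand is clear, so I'm handing in.

```bash
python3 -c "
from plant import bot
print(bot.close_job())"
```

```text
the job is handed in; nothing more can be done
None
```

The tray sits flush against both bars of the corner stop, pushed there flat with the fingers; both bottles and the beaker stand where they were, the hand is clear, and the job is handed in at about 25 s (no verdict came back).

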